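# Refit the drain sieve of the chocolate filling tray

## Task

Refit the blue sieve in the drain of the chocolate filling tray: without lifting it, nudge it across the deck with the fingertips until it drops over the edge of the round drain recess and lies flat at the bottom. Then push the black stud of the small dark steel keeper round, counterclockwise seen from above, until the keeper reaches its stop with its free end over the sieve. Leave everything else in the tray and on the bench where it is.

Things in the scene. Friction and masses are not known exactly. Their poses are not given: they have to be found in the camera images.
- tray: Fixed stainless filling tray, 427 mm along its x by 508 mm along its y. Origin: on the bench, straight below the centre of the drain recess; x runs away from the robot at yaw 0, z up. The flat deck, top 45 mm above the bench, spans x -140 to 130 mm and y -250 to 250 mm; beyond it (x 130 to 279 mm) lie six round rods along y with their tops 2 mm below the deck. Sheet walls 4 mm thick round the whole tray stand 22 mm above the deck.
- drain (a point): Centre of the mouth of the drain recess, level with the top of the deck; axes as the tray's. The recess is a round step 99 mm in diameter and 9 mm deep with a flat floor (the dark outlet grid in it is only flat marking) and a plain edge flush with the deck.
- sieve: Loose sieve: a flat disc 94 mm in diameter and 8 mm thick, blue plastic rim with a perforated steel screen (dark holes) on top, about 0.12 kg, all one solid disc. Origin: centre of its underside. It starts flat on the deck, to one side (tray +y or -y) of the recess, its centre 100 to 150 mm from the recess centre. Pushed over the recess it starts to tip in by itself when its centre is some 10 to 15 mm short; seated, its underside is 9 mm below the deck and its top 1 mm below.
- keeper (a joint): Angle of the keeper in rad, counterclockwise positive seen from above: 0 = the bar points along tray +x, straight away from the recess; 3.14 = against its stop, pointing along tray -x at the recess centre, over the sieve. Starts between 0 and 0.8. It turns stiffly (about 1 N at the stud), has no spring, and stays where it is left; it follows a push that is roughly square to the bar and jams under one along the bar, so the push must follow it round.
- keeper_pivot (a point): Pivot axis of the keeper, at deck height, 62 mm from the recess centre along tray +x. The keeper is a dark steel bar 14 mm wide and 4 mm thick, its underside 2 mm above the deck; its round pivot end has a radius of 9 mm.
- keeper_stud (a point): Point on the axis of the black upright finger stud at the free end of the keeper, 42 mm from the pivot and 17 mm above the deck; it turns with the keeper. The stud is a cylinder 12 mm in diameter, from 6 to 28 mm above the deck.
- nut_pot: Bystander: open steel pot of hazelnuts, 66 mm in diameter, 42 mm high, standing on the deck on the other side of the recess from the sieve. Origin: centre of its underside.
- palette_knife: Bystander: palette knife lying on the deck along the wall nearest the robot; 223 mm long, 26 mm wide, up to 14 mm high. Origin: underside where handle and blade meet; blade along its +x, black handle along -x.
- bar_mould: Bystander: filled plastic mould for three chocolate bars, 135 x 275 x 18 mm, lying on the rods. Origin: centre of its underside.
- callet_bowl: Bystander: steel bowl of chocolate drops on the bench at the left, 170 mm in diameter, 60 mm high. Origin: centre of its underside.
- sprinkle_jar: Bystander: jar with red cap on the bench at the right, 72 mm in diameter, 100 mm high. Origin: centre of its underside.
- spray_bottle: Bystander: yellow bottle with white cap on the bench at the right, 66 mm in diameter, 170 mm high. Origin: centre of its underside.
- bench_scraper: Bystander: steel bench scraper with a wooden grip lying on the bench at the left, about 120 x 150 x 17 mm. Origin: centre of its underside.
Not all that is in view belongs to the job. What is shaped like the sieve but orange or yellow is not meant.

How it is judged (in metres and radians):
On the way, in this order (a step that is already met when the one before it is completed fails the run):
1. the sieve lies flat at the bottom of the drain recess (horizontal distance between sieve and drain below 0.004 m and z of sieve in the frame of drain below -0.007 m and angle between sieve's own z axis and vertical below 0.04 rad), for 0.2 s.
2. the keeper has been swung round over the seated sieve (all of step 1 and value of joint keeper above 2.85 rad), for 0.2 s.
At the end, for the whole second after the job is handed in: The sieve lies at rest in the drain recess (centre within 4 mm of the recess centre, underside at least 7 mm below the deck, tilted less than 0.04 rad) and the keeper stands within 0.29 rad of its stop over it (all of step 2 and linear speed of sieve below 0.01 m/s); the robot touches nothing.
It fails at once if the sieve is lifted (its centre rises more than 6 mm off the deck) (z of sieve in the frame of drain above 0.006 m).
It fails at once if a bystander is moved by more than 20 mm (distance of any of nut_pot, palette_knife, bar_mould, callet_bowl, sprinkle_jar, spray_bottle, bench_scraper from where it was at the start of the episode above 0.02 m).
It also fails if it takes over 54 s, if anything falls off the work surface, if the arm or the gripper's body presses on something with over 40 N, if the wrist force passes 120 N, or if a joint passes its speed limit or range.

## Robot

A 6-joint arm with a two-finger parallel gripper is mounted at the origin on the work surface. World frame = base frame: x ahead of the robot, y to its left, z up, the work surface at z = 0. Lengths are in m, angles in degrees, forces in N, time in s.
With the tool pointing down it reaches from about 0.35 to 0.95 m from the base axis. Payload 17.4 kg.
Tool frame: the origin (TCP) lies between the finger pads; the fingertips stand ctrl.nose_length ahead of it and the grasp point (between the pads) lies 6 mm ahead of it (ctrl.nose_length is the distance from the TCP to the fingertips, in m); x points along the fingers, z is the direction in which the jaws open and shut, and the axes are right-handed (so a half turn about x gives the same grasp; the last joint's range is limited). The gripper opens to 93 mm and grips with 3 to 60 N. Pads are 15 mm wide; open, the fingers measure 128 mm over their backs; the gripper's body (75 mm by 188 mm) begins 65 mm behind the grasp point.
Start: joints at [65.615, 6.646, 82.598, -0, 90.757, -2.166], TCP at [0.255, 0.625, 0.244] pointing down, gripper open.
Joint ranges: [-162.19, 162.19], [-47.58, 125.68], [4.15, 143.07], [-65.23, 245.23], [0.69, 171.88], [-170.13, 170.13]. Speed limits (degrees/s): [108.29, 108.29, 127.2, 180, 180, 180].

## Interface

Orientations are given as a 3x3 rotation matrix whose columns are the frame's x, y, z axes.
In Python, from bench import ctrl gives the robot as it stands. The module is installed in compiled form; this text tells all that it offers.
- The arm moves only by the tool step_arm, never from a script. Its argument "moves" is one flat list of numbers, 6 for each row, row after row: the shift along the world's x, y, z in cm, then the turn, a rotation vector about the world's x, y, z in degrees. In form: [x, y, z, ax, ay, az, x, y, z, ax, ay, az, ...]. A call has 1 to 10 rows; each row is the pose to reach, as a shift and turn from the pose commanded when the call began; what a row does not reach only later rows make up. A row lasts 1/10 s, in which the tool goes at most 50 mm and 8.59 degrees, less where a joint would pass 70% of its speed; a pose out of reach is approached as far as the arm can. A call with a gripper value outside its range is refused whole. "jaw" is the finger opening in cm, from 0 to 9.3, set as the call begins (left out, the last holds). The fingers move at their own pace and stop on an object; "newtons" is the grip in N (left out, the last holds). Time passes only in rows, so rows that repeat a pose let the fingers close. It gives the time, the measured TCP pose, the force and the opening at its end, in the units of the state.
- ctrl.observe(): the state, without advancing time (a new reading comes with each control period).
- ctrl.snapshot(name): name is "side" or "top"; returns the picture (480x640x3 uint8, red, green, blue); there is no depth.
- ctrl.camera_info(name): a dict with "fov_y" (degrees; the focal length in pixels is half the picture's height over the tangent of half this angle, whatever the lens; pixels are square), "cx", "cy" (the principal point, pixels), "dist_coeffs" ([k1, k2, p1, p2, k3] as OpenCV has them; the pictures are not rectified), "eye" and "rotation" of the camera in the world. Camera axes: x right, y down, z forward; pixel columns grow to the right and rows downward; lengths in m; the calibration is good to about 2 mm. A picture is of the moment at which its call begins. camera_info takes no time and is no camera call.
- ctrl.close_job(): hands the job in, once; it reports no verdict.
The state is a dict: "t": time; "joint_pos": joint angles; "joint_velocities": joint speeds; "tau": joint torques, N m; "position": TCP position; "eef_rot": TCP orientation; "force": force on the tool from outside, world axes, zero at the start; "torque": the same for the moment, N m; "finger_gap": finger opening in m.
Only numpy, scipy, OpenCV 4.12 (cv2) and the standard library are available. Lean on these libraries where they do the work, as an engineer would, in place of code of your own. Each camera call takes 0.05 s, during which the arm holds its last target. There are 200 camera calls.

## Working session

There is one attempt and no reset: what is moved stays moved. The work goes in short steps, Python scripts to look and compute and a tool call to move; the robot and the scene stay as the last step left them, time stands still between calls to the robot, and variables do not carry over. Pictures are saved under pics/ and viewed, about 8 in all and at most 12, crops included, and the job is handed in when it is done.

Besides the shell and the picture viewer there is one more tool, called after ">>>" as name(argument=value, ...) on one line, values as JSON. step_arm: Moves the arm, as the interface text tells. Its arguments: {"type":"object","properties":{"moves":{"type":"array"},"jaw":{"type":"number"},"newtons":{"type":"number"}},"required":["moves"]}

```bash
mkdir -p pics; cat > h.py <<'E'
import numpy as np, cv2
from bench import ctrl
def cam(n):
    c=ctrl.camera_info(n); f=240/np.tan(np.radians(c['fov_y'])/2)
    return np.array([[f,0,c['cx']],[0,f,c['cy']],[0,0,1]]),np.array(c['dist_coeffs'],float),np.array(c['eye'],float),np.array(c['rotation'],float)
def pix2w(n,uv,z):
    K,d,e,R=cam(n); p=cv2.undistortPoints(np.array(uv,float).reshape(-1,1,2),K,d).reshape(-1,2)
    r=np.c_[p,np.ones(len(p))]@R.T
    return e+r*((z-e[2])/r[:,2])[:,None]
def w2pix(n,P):
    K,d,e,R=cam(n); Rt=R.T
    return cv2.projectPoints(np.array(P,float).reshape(-1,1,3),cv2.Rodrigues(Rt)[0],-Rt@e,K,d)[0].reshape(-1,2)
def snap(n,name):
    im=ctrl.snapshot(n); cv2.imwrite('pics/'+name,im[:,:,::-1]); return im
E
python3 - <<'E'
from h import *
for n in('top','side'):
    snap(n,n+'0.png'); print(ctrl.camera_info(n))
s=ctrl.observe();print(s['position'],s['eef_rot'],s['finger_gap'],s['force'],ctrl.nose_length)
E
```

```text
{'fov_y': 46.58481738640312, 'cx': 322.49363596627813, 'cy': 235.60279644036575, 'dist_coeffs': array([-0.17922358,  0.        ,  0.        ,  0.        ,  0.        ]), 'eye': array([0.35771538, 0.01843512, 1.47373035]), 'rotation': array([[-0.01523839, -0.99220815,  0.12365587],
       [-0.99987086,  0.01448979, -0.00695101],
       [ 0.0051051 , -0.12374583, -0.99230082]])}
{'fov_y': 51.46106061895051, 'cx': 316.74364580179565, 'cy': 233.55803481132625, 'dist_coeffs': array([-0.11445048,  0.        ,  0.        ,  0.        ,  0.        ]), 'eye': array([-0.15013228, -0.98482095,  1.0074931 ]), 'rotation': array([[ 0.81440696, -0.36720542,  0.44933448],
       [-0.58011733, -0.49607936,  0.64604114],
       [-0.01432425, -0.78680712, -0.61703272]])}
[0.2551842  0.62473779 0.24299187] [[-4.31112058e-04 -9.25745935e-01  3.78145842e-01]
 [-9.41030031e-04  3.78146085e-01  9.25745458e-01]
 [-9.99999464e-01  4.32534364e-05 -1.03417806e-03]] 0.09330652415280084 [1.04856626 0.88672938 0.06410286] 0.025
```

View pics/top0.png

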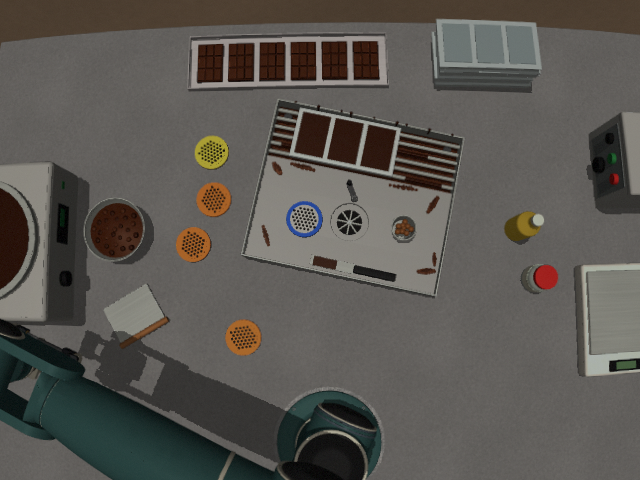

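View pics/side0.png

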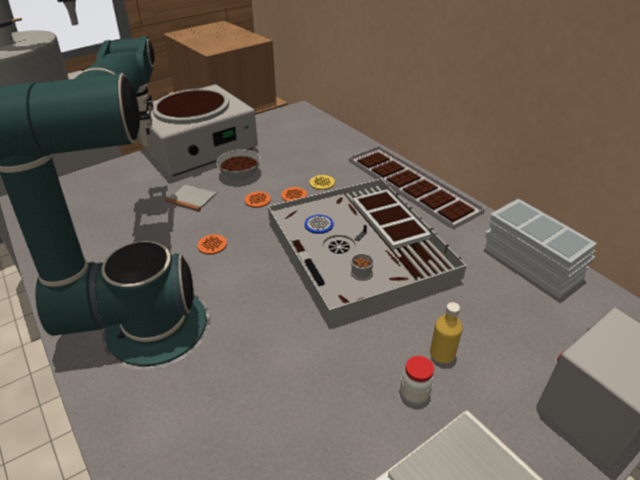

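Top picture: the blue sieve is at (304,219), left of the drain at (349,221). The lookalikes are orange at (213,199), (193,244) and (243,337), and yellow at (211,152), all on the bench. I choose the blue one in the tray. The keeper is at about (351,190), the pot at (403,229), and the knife runs from (312,262) to (396,276).

```bash
python3 - <<'E'
from h import *
im=cv2.imread('pics/top0.png')
c=cv2.resize(im[160:290,230:450],None,fx=3.6,fy=3.6,interpolation=cv2.INTER_CUBIC);cv2.imwrite('pics/c0.png',c)
h=cv2.cvtColor(im,cv2.COLOR_BGR2HSV)
m=cv2.inRange(h,(105,130,60),(130,255,255));m[:, :250]=0;m[:,400:]=0
cs=max(cv2.findContours(m,cv2.RETR_EXTERNAL,cv2.CHAIN_APPROX_NONE)[0],key=cv2.contourArea)
W=pix2w('top',cs.reshape(-1,2),.053)[:,:2]
print('sieve',cv2.minEnclosingCircle(W.astype(np.float32)),W.mean(0))
# tray wall corners (z=.067) approx
print(pix2w('top',[[279,101],[463,139],[436,296],[243,256]],.067))
E
```

```text
sieve ((0.5794343948364258, 0.055544909089803696), 0.046746086329221725) [0.57908749 0.05558925]
[[ 0.89454491  0.11848079  0.067     ]
 [ 0.78549746 -0.36761052  0.067     ]
 [ 0.37447563 -0.27689356  0.067     ]
 [ 0.4837703   0.21122831  0.067     ]]
```

View pics/c0.png

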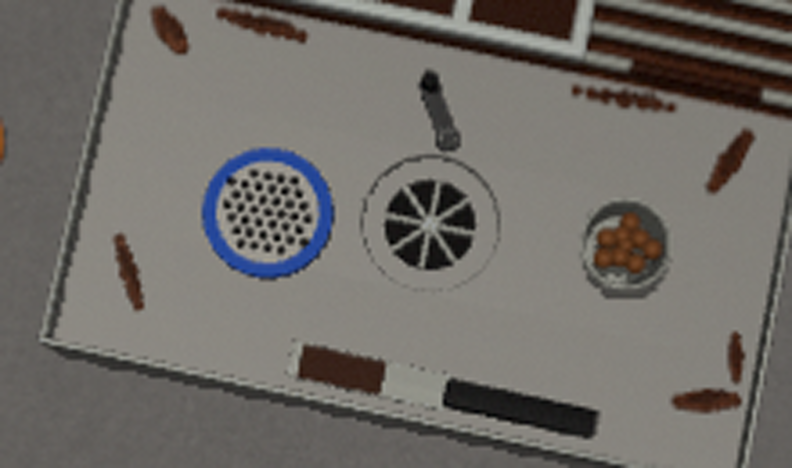

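```bash
python3 - <<'E'
from h import *
f=lambda u,v:[u/3.6+230-.36,v/3.6+160-.36]
t=np.radians(-12.6);R=np.array([[np.cos(t),-np.sin(t)],[np.sin(t),np.cos(t)]])
rim=[f(*p) for p in[(361,222),(500,224),(430,155),(430,291),(380,173),(480,173),(381,272),(480,272)]]
W=pix2w('top',rim,.045)[:,:2]
A=np.c_[2*W,np.ones(8)];s=np.linalg.lstsq(A,(W**2).sum(1),rcond=None)[0];print('rim',s[:2],np.sqrt(s[2]+s[:2]@s[:2]))
g=pix2w('top',[f(429,224)],.036)[0,:2];print('hub',g)
D=(s[:2]+g)/2
S=np.array([.5794,.0555]);print('sieve rel tray',R.T@(S-D),np.linalg.norm(S-D))
P=pix2w('top',[f(448,140)],.051)[0,:2];Pn=D+R@[.062,0];print('pivot',P,Pn)
for z,uv in((.073,(430,77)),):
  q=pix2w('top',[f(*uv)],z)[0,:2];d=R.T@(q-Pn);print('stud',q,np.hypot(*d),np.arctan2(d[1],d[0]))
for n,uv,z in(('knife handle tip',(598,420),.05),('pot',(625,240),.08),('knife tip',(292,358),.045)):print(n,R.T@(pix2w('top',[f(*uv)],z)[0,:2]-D))
# side check
im=cv2.imread('pics/side0.png')
for p in([*D,.036],[*S,.053],[*Pn,.051]): print(w2pix('side',[p]))
cv2.imwrite('pics/s0.png',cv2.resize(im[190:290,270:430],None,fx=5,fy=5,interpolation=cv2.INTER_CUBIC))
E
```

```text
rim [ 0.57189108 -0.06140702] 0.05035408028726808
hub [ 0.57199858 -0.06083051]
sieve rel tray [-0.01816397  0.1154365 ] 0.11685681985023462
pivot [ 0.63085466 -0.07506751] [ 0.63245167 -0.07464365]
stud [ 0.67257325 -0.06185191] 0.04211139732319958 0.5285475680273979
knife handle tip [-0.1157507  -0.14527563]
pot [ 0.0102273  -0.13643781]
knife tip [-0.1161851   0.07716096]
[[338.39271565 246.98046799]]
[[318.09146979 223.22515621]]
[[356.76420829 238.00995946]]
```

View pics/s0.png

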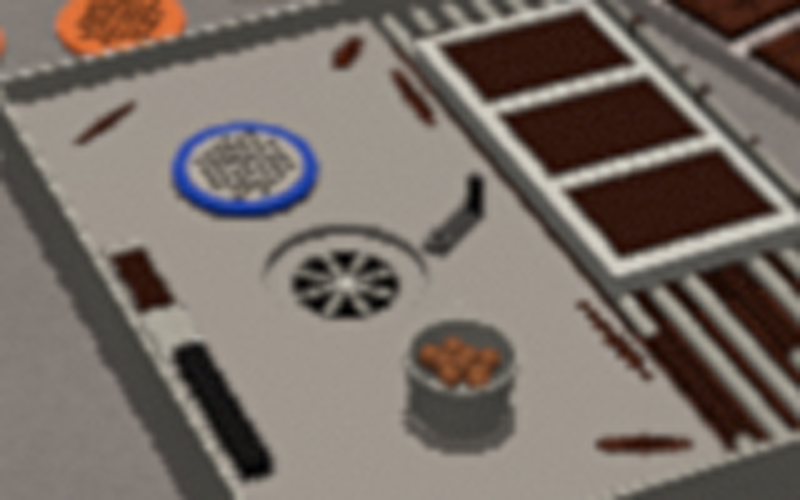

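Side crop: the sieve centre is at (319,224) and the drain hub at (339,247), both within about 1 px of the projections of my top-view positions. The keeper stud sits on the sieve side of the pivot. The measured sizes agree as well: sieve radius 46.7 mm, rim 50 mm, stud arm 42 mm, θ≈0.53 rad.

Plan: spread the fingertips to 5 cm as a V behind the sieve, then push along (-0.063, -0.998).

>>> step_arm(moves=[32.85,-50.4,-3,0,0,-71.4,32.85,-50.4,-3,0,0,-71.4,32.85,-50.4,-3,0,0,-71.4,32.85,-50.4,-3,0,0,-71.4,32.85,-50.4,-3,0,0,-71.4,32.85,-50.4,-3,0,0,-71.4,32.85,-50.4,-3,0,0,-71.4,32.85,-50.4,-3,0,0,-71.4,32.85,-50.4,-3,0,0,-71.4,32.85,-50.4,-3,0,0,-71.4], jaw=5)

```text
t: 1.1
position: [0.5286, 0.2046, 0.2186]
eef_rot: [[-0.0, 0.065, 0.998], [0.0, 0.998, -0.065], [-1.0, 0.0, -0.0]]
force: [0.4, 1.7, 0.7]
finger_gap: 0.05
```

>>> step_arm(moves=[5.5,-8.4,0,0,0,0,5.5,-8.4,0,0,0,0,5.5,-8.4,-4,0,0,0,5.5,-8.4,-8,0,0,0,5.5,-8.4,-11,0,0,0,5.5,-8.4,-13,0,0,0,5.5,-8.4,-13,0,0,0,5.5,-8.4,-13,0,0,0])

```text
t: 1.9
position: [0.583, 0.1225, 0.0892]
eef_rot: [[-0.0, 0.063, 0.998], [-0.0, 0.998, -0.063], [-1.0, -0.0, -0.0]]
force: [0.4, -0.0, 0.7]
finger_gap: 0.0496
```

>>> step_arm(moves=[0,0,-0.8,0,0,0,0,0,-1.2,0,0,0,0,0,-1.4,0,0,0,0,0,-1.5,0,0,0,0,0,-1.5,0,0,0,0,0,-1.5,0,0,0])

```text
t: 2.5
position: [0.583, 0.1225, 0.074]
eef_rot: [[0.0, 0.063, 0.998], [0.0, 0.998, -0.063], [-1.0, 0.0, 0.0]]
force: [-0.2, -0.0, 0.2]
finger_gap: 0.0497
```

```bash
python3 - <<'E'
from h import *
im=ctrl.snapshot('side')[:,:,::-1]
cv2.imwrite('pics/s1.png',cv2.resize(im[180:280,250:410],None,fx=5,fy=5,interpolation=cv2.INTER_CUBIC))
print(ctrl.observe()['position'])
E
```

```text
[0.58304711 0.12252777 0.07397347]
```

View pics/s1.png

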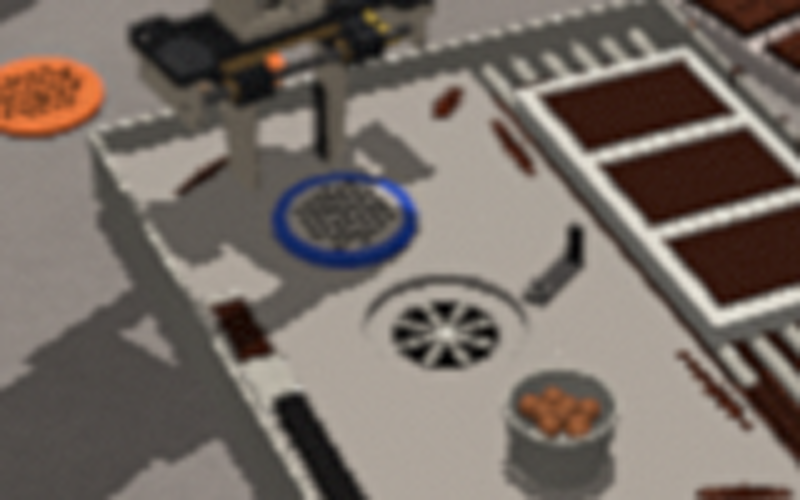

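The side crop shows both fingertips just above the deck, straddling the rear of the sieve rim at crop pixels (245,185) and (330,155). Now a first push that stops well short of the recess.

>>> step_arm(moves=[0,-0.9,-0.1,0,0,0,-0.1,-1.8,-0.1,0,0,0,-0.15,-2.7,-0.1,0,0,0,-0.2,-3.6,-0.1,0,0,0,-0.3,-4.5,-0.1,0,0,0,-0.35,-5.4,-0.1,0,0,0,-0.4,-6.3,-0.1,0,0,0,-0.45,-7.2,-0.1,0,0,0,-0.5,-8.1,-0.1,0,0,0,-0.5,-8.5,-0.1,0,0,0])

```text
t: 3.55
position: [0.5779, 0.0366, 0.0727]
eef_rot: [[-0.0, 0.064, 0.998], [-0.0, 0.998, -0.064], [-1.0, -0.0, -0.0]]
force: [0.2, 0.8, -0.7]
finger_gap: 0.0499
```

```bash
cat > s.py <<'E'
from h import *
import sys
def sieve(tag,z=.053):
    D=np.array([.572,-.061])
    im=snap('top',tag+'t.png'); m=cv2.inRange(cv2.cvtColor(im,cv2.COLOR_RGB2HSV),(105,110,40),(130,255,255));m[:,:250]=0;m[:,420:]=0;m[:170]=0;m[280:]=0
    p=np.argwhere(m)[:,::-1]
    W=pix2w('top',p,z)[:,:2].astype(np.float32); c,r=cv2.minEnclosingCircle(W); print('sieve',c,r,len(p),'to go',D-c)
    im=ctrl.snapshot('side')[:,:,::-1]
    cv2.imwrite('pics/'+tag+'s.png',cv2.resize(im[190:290,260:420],None,fx=5,fy=5,interpolation=cv2.INTER_CUBIC))
    s=ctrl.observe();print(s['t'],s['position'],s['force'])
sieve(sys.argv[1],float(sys.argv[2]))
E
python3 s.py a .053
```

```text
sieve (0.5605891942977905, -0.025496037676930428) 0.042478181421756744 80 to go [ 0.01141081 -0.03550396]
3.65 [0.57798167 0.03693697 0.07278465] [4.26669665e-01 2.33576135e-04 3.39858925e-01]
```

View pics/as.png

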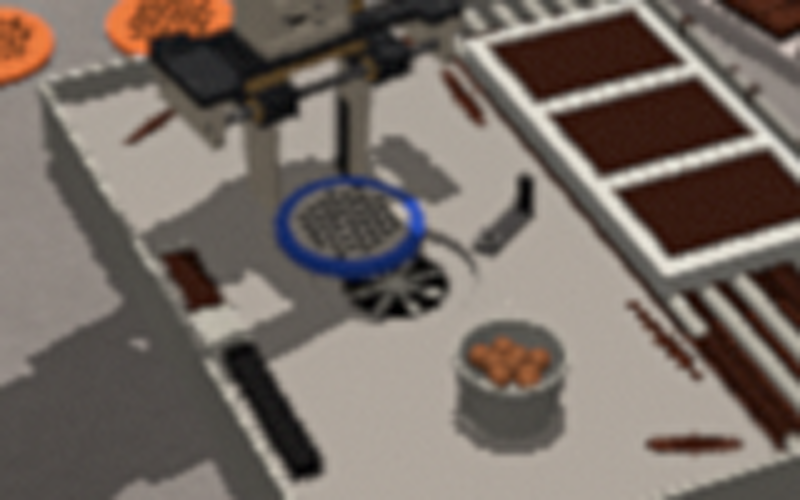

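```bash
cat > f.py <<'E'
from h import *
import sys
from scipy.optimize import least_squares
def fit(im,z,g):
    # align known-radius top-rim outline to blue mask in side view, one-sided via mask IoU-ish: use contour hull of mask
    m=cv2.inRange(cv2.cvtColor(im,cv2.COLOR_RGB2HSV),(105,110,40),(130,255,255));m[:190]=0;m[300:]=0;m[:,:260]=0;m[:,420:]=0
    p=np.argwhere(m)[:,::-1]; W=pix2w('side',p,z)[:,:2]
    # ring model: points on ring between inner .036 and outer .047
    def res(c):
        r=np.hypot(*(W-c).T); return np.r_[np.maximum(0,r-.047),np.maximum(0,.037-r)]*1e3
    s=least_squares(res,g,loss='soft_l1');print('side fit',s.x,s.cost,len(p))
fit(cv2.imread(sys.argv[1])[:,:,::-1] if sys.argv[1]!='live' else ctrl.snapshot('side'),float(sys.argv[2]),[float(sys.argv[3]),float(sys.argv[4])])
E
python3 f.py pics/side0.png .053 .575 .05; python3 f.py live .053 .575 -.015
```

```text
side fit [0.58088651 0.05493644] 7.170945034853339 146
side fit [ 0.57350868 -0.01372952] 39.432182163918796 178
```

The side crop shows the sieve flat at crop (350,225), with its front edge over the drain and both fingers behind it. Contact is consistent with the model, with about 48 mm to go. I continue, slowing near the tipping point.

>>> step_arm(moves=[-0.05,-0.8,0,0,0,0,-0.1,-1.6,0,0,0,0,-0.15,-2.4,0,0,0,0,-0.2,-2.9,0,0,0,0,-0.2,-3.2,0,0,0,0,-0.25,-3.5,0,0,0,0,-0.25,-3.8,0,0,0,0,-0.25,-4.1,0,0,0,0,-0.3,-4.3,0,0,0,0,-0.3,-4.3,0,0,0,0])

```text
t: 4.7
position: [0.5749, -0.0057, 0.0727]
eef_rot: [[-0.0, 0.063, 0.998], [-0.0, 0.998, -0.063], [-1.0, -0.0, -0.0]]
force: [0.1, 0.0, 1.8]
finger_gap: 0.05
```

```bash
python3 s.py b .048
```

```text
sieve (0.5295537710189819, -0.05335785448551178) 0.012367510236799717 38 to go [ 0.04244623 -0.00764215]
4.8 [ 0.57490245 -0.00550362  0.07271704] [-0.26994884 -0.00205172  0.14501291]
```

View pics/bs.png

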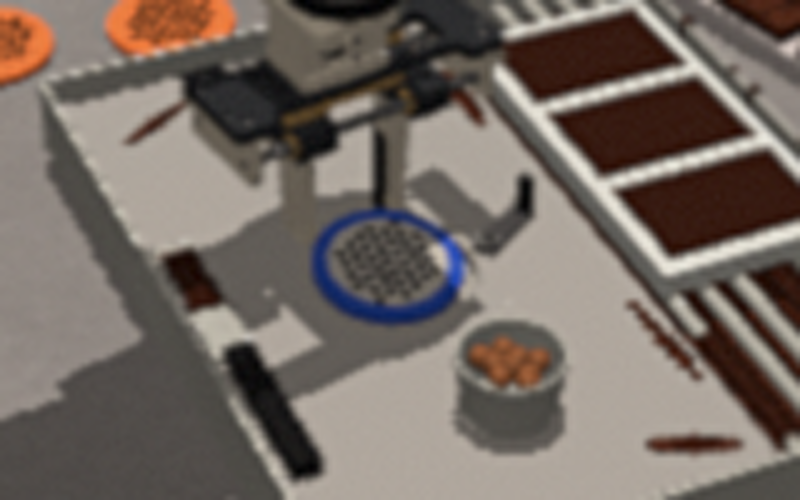

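The sieve at crop (388,265) is short by about 8 mm and apparently just starting to tip. I push on in small steps.

>>> step_arm(moves=[0,-0.2,0,0,0,0,0,-0.4,0,0,0,0,-0.05,-0.55,0,0,0,0,-0.05,-0.7,0,0,0,0,-0.05,-0.8,0,0,0,0,-0.05,-0.85,0,0,0,0,-0.05,-0.85,0,0,0,0,-0.05,-0.85,0,0,0,0])

```text
t: 5.6
position: [0.5744, -0.014, 0.0728]
eef_rot: [[0.0, 0.063, 0.998], [0.0, 0.998, -0.063], [-1.0, 0.0, 0.0]]
force: [-0.3, -0.4, 0.1]
finger_gap: 0.0502
```

```bash
python3 s.py c .044; python3 f.py live .044 .572 -.06;python3 f.py live .053 .572 -.06
```

```text
sieve (0.5299221277236938, -0.06132390350103378) 0.014885236509144306 41 to go [0.04207787 0.0003239 ]
5.7 [ 0.57444569 -0.0139452   0.07277087] [ 0.16314602 -0.744121   -0.32434033]
side fit [ 0.57354653 -0.05894857] 0.7259037263689536 150
side fit [ 0.5669023  -0.06724672] 0.727679391569604 150
```

View pics/cs.png

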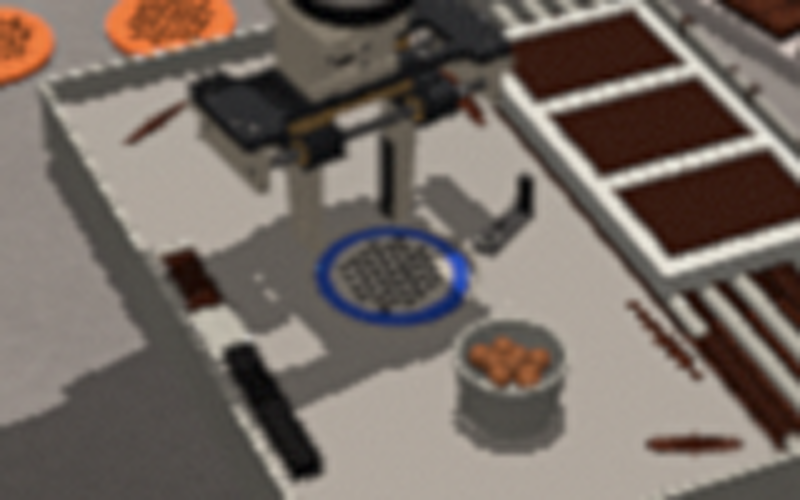

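The rim side has vanished and the sieve now reads flat, flush and concentric at crop (393,277). I back off, clear the view, and start turning and closing the gripper for the keeper.

>>> step_arm(moves=[0,0.6,0,0,0,0,0,1,2,0,0,0,0,2,6,0,0,-8,0,7,8,0,0,-16,0,12,8,0,0,-24,0,17,8,0,0,-32,0,22,8,0,0,-40,0,26,8,0,0,-48,0,26,8,0,0,-56,0,26,8,0,0,-64], jaw=0)

```text
t: 6.8
position: [0.5739, 0.248, 0.1524]
eef_rot: [[-0.001, 0.926, 0.378], [-0.0, 0.378, -0.926], [-1.0, -0.001, -0.0]]
force: [0.6, -0.7, 0.8]
finger_gap: 0.0003
```

```bash
python3 s.py d .044; python3 f.py live .044 .572 -.06; python3 - <<'E'
import cv2
im=cv2.imread('pics/dt.png');cv2.imwrite('pics/dc.png',cv2.resize(im[140:290,250:450],None,fx=4,fy=4,interpolation=cv2.INTER_CUBIC))
E
```

```text
sieve (0.5698959827423096, -0.059407077729701996) 0.047083962708711624 374 to go [ 0.00210402 -0.00159292]
6.9 [0.57413495 0.24677616 0.15258305] [-0.31414374  0.46390794  0.72005625]
side fit [ 0.57372493 -0.05855861] 0.14133058435634327 146
```

View pics/dc.png

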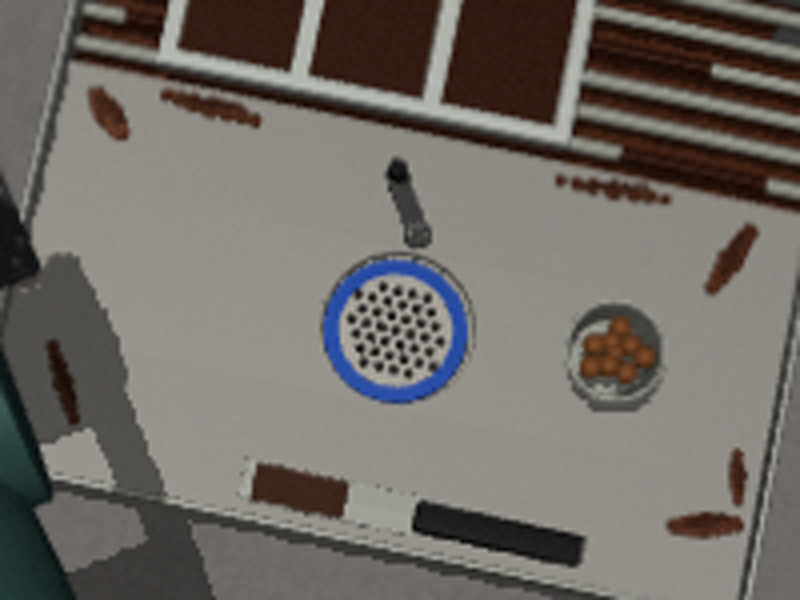

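The top crop shows the sieve flush inside the recess ring at (396,330), offset about 2.5 mm, which is within the clearance. Knife, pot and mould are unmoved. Next is the keeper: go to the clockwise side of the stud.

>>> step_arm(moves=[1,-4,0,0,0,-8.5,2,-8,0,0,0,-17,3,-12,0,0,0,-25.5,4,-16,0,0,0,-34,5,-20,0,0,0,-42.5,6,-24,0,0,0,-51,7,-28,0,0,0,-59.5,8.5,-31,0,0,0,-68,9.8,-32.9,0,0,0,-76.5,9.8,-32.9,0,0,0,-85])

```text
t: 7.95
position: [0.6732, -0.0858, 0.1524]
eef_rot: [[-0.0, 0.456, -0.89], [-0.0, -0.89, -0.456], [-1.0, 0.0, 0.0]]
force: [0.4, 0.0, 0.2]
finger_gap: 0.0007
```

>>> step_arm(moves=[0,0,0,0,0,-8.5,0,0,-2,0,0,-9.5,0,0,-4.5,0,0,-9.5,0,0,-6,0,0,-9.5,0,0,-6,0,0,-9.5,0,0,-6,0,0,-9.5])

```text
t: 8.55
position: [0.6726, -0.0831, 0.0934]
eef_rot: [[0.0, 0.308, -0.951], [-0.0, -0.951, -0.308], [-1.0, 0.0, -0.0]]
force: [0.2, -0.1, 1.5]
finger_gap: 0.0007
```

```bash
python3 - <<'E'
import numpy as np
P=np.array([.6325,-.0746]);p0=np.array([.6726,-.0831]);f0=17.9
for f in [17.9,*np.arange(24,169,6),168]:
    a=np.radians(f);T=P+np.array([[np.cos(a),-np.sin(a)],[np.sin(a),np.cos(a)]])@[.035,-.0135]
    print(round(f,1),np.round((T-p0)*100,2),round(f-f0,1))
E
```

```text
17.9 [-0.26  0.64] 0.0
24 [-0.26  1.04] 6.1
30 [-0.3   1.43] 12.1
36 [-0.38  1.82] 18.1
42 [-0.51  2.19] 24.1
48 [-0.66  2.55] 30.1
54 [-0.86  2.89] 36.1
60 [-1.09  3.21] 42.1
66 [-1.35  3.5 ] 48.1
72 [-1.64  3.76] 54.1
78 [-1.96  3.99] 60.1
84 [-2.3   4.19] 66.1
90 [-2.66  4.35] 72.1
96 [-3.03  4.47] 78.1
102 [-3.42  4.55] 84.1
108 [-3.81  4.6 ] 90.1
114 [-4.2  4.6] 96.1
120 [-4.59  4.56] 102.1
126 [-4.98  4.48] 108.1
132 [-5.35  4.35] 114.1
138 [-5.71  4.2 ] 120.1
144 [-6.05  4.  ] 126.1
150 [-6.37  3.77] 132.1
156 [-6.66  3.51] 138.1
162 [-6.92  3.22] 144.1
168 [-7.15  2.9 ] 150.1
168 [-7.15  2.9 ] 150.1
```

First the descent (1.2 cm), then the approach to contact and the first part of the arc.

>>> step_arm(moves=[0,0,-0.7,0,0,0,0,0,-1.2,0,0,0,-0.1,0.3,-1.2,0,0,0,-0.26,0.64,-1.2,0,0,0,-0.26,1.04,-1.2,0,0,6,-0.3,1.43,-1.2,0,0,12,-0.38,1.82,-1.2,0,0,18,-0.5,2.19,-1.2,0,0,24,-0.66,2.55,-1.2,0,0,30,-0.66,2.55,-1.2,0,0,30])

```text
t: 9.55
position: [0.6658, -0.0569, 0.0812]
eef_rot: [[0.0, 0.743, -0.669], [0.0, -0.669, -0.743], [-1.0, 0.0, -0.0]]
force: [0.1, 0.8, -0.2]
finger_gap: 0.0005
```

```bash
python3 s.py e .044; python3 f.py live .044 .572 -.06
```

```text
side fit [ 0.57328307 -0.05874722] 0.8991360174719811 141Traceback (most recent call last):
  File "s.py", line 11, in <module>
    sieve(sys.argv[1],float(sys.argv[2]))
    ~~~~~^^^^^^^^^^^^^^^^^^^^^^^^^^^^^^^^
  File "s.py", line 7, in sieve
    W=pix2w('top',p,z)[:,:2].astype(np.float32); c,r=cv2.minEnclosingCircle(W); print('sieve',c,r,len(p),'to go',D-c)
      ~~~~~^^^^^^^^^^^
  File "h.py", line 7, in pix2w
    K,d,e,R=cam(n); p=cv2.undistortPoints(np.array(uv,float).reshape(-1,1,2),K,d).reshape(-1,2)
                      ~~~~~~~~~~~~~~~~~~~^^^^^^^^^^^^^^^^^^^^^^^^^^^^^^^^^^^^^^^^
cv2.error: OpenCV(4.12.0) /io/opencv/modules/calib3d/src/undistort.dispatch.cpp:347: error: (-215:Assertion failed) CV_IS_MAT(_src) && CV_IS_MAT(_dst) && (_src->rows == 1 || _src->cols == 1) && (_dst->rows == 1 || _dst->cols == 1) && _src->cols + _src->rows - 1 == _dst->rows + _dst->cols - 1 && (CV_MAT_TYPE(_src->type) == CV_32FC2 || CV_MAT_TYPE(_src->type) == CV_64FC2) && (CV_MAT_TYPE(_dst->type) == CV_32FC2 || CV_MAT_TYPE(_dst->type) == CV_64FC2) in function 'cvUndistortPointsInternal'
```

The script stopped because the arm hides the sieve from the top camera. I take the side crop alone.

```bash
cat > v.py <<'E'
from h import *
import sys
im=ctrl.snapshot('side')[:,:,::-1]
cv2.imwrite('pics/'+sys.argv[1]+'.png',cv2.resize(im[190:290,290:450],None,fx=5,fy=5,interpolation=cv2.INTER_CUBIC))
E
python3 v.py e1
```

```text
(no output)
```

View pics/e1.png

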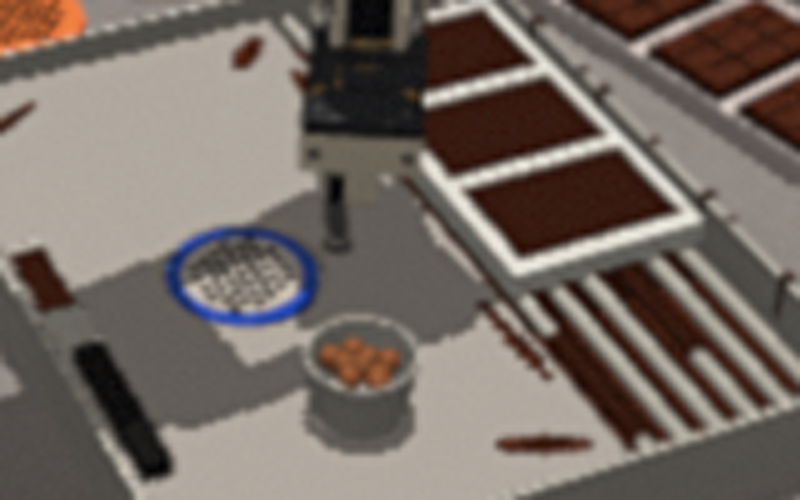

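The keeper follows the push: its stud is now at crop (335,185), and the bar has turned to about 0.7–0.8 rad or more. I continue the arc.

>>> step_arm(moves=[-0.2,0.34,0,0,0,6,-0.43,0.66,0,0,0,12,-0.69,0.95,0,0,0,18,-0.98,1.21,0,0,0,24,-1.3,1.44,0,0,0,30,-1.64,1.64,0,0,0,36,-2,1.8,0,0,0,42,-2.37,1.92,0,0,0,48,-2.76,2,0,0,0,54,-3.15,2.05,0,0,0,60])

```text
t: 10.7
position: [0.6344, -0.0371, 0.0809]
eef_rot: [[0.0, 0.951, 0.309], [-0.0, 0.309, -0.951], [-1.0, 0.0, 0.0]]
force: [1.4, -0.7, 0.2]
finger_gap: 0.0004
```

>>> step_arm(moves=[-0.39,0,0,0,0,6,-0.78,-0.04,0,0,0,12,-1.17,-0.12,0,0,0,18,-1.54,-0.25,0,0,0,24,-1.9,-0.4,0,0,0,30,-2.24,-0.6,0,0,0,36,-2.56,-0.83,0,0,0,42,-2.85,-1.09,0,0,0,48,-3.05,-1.3,0,0,0,52,-3.05,-1.3,0,0,0,52])

```text
t: 11.7
position: [0.6038, -0.0502, 0.0809]
eef_rot: [[0.0, 0.345, 0.939], [0.0, 0.939, -0.345], [-1.0, 0.0, 0.0]]
force: [0.2, -0.2, -0.1]
finger_gap: 0.0006
```

```bash
python3 v.py f1;python3 f.py live .044 .572 -.06
```

```text
side fit [ 0.5736217  -0.05902297] 0.5759652879974182 128
```

View pics/f1.png

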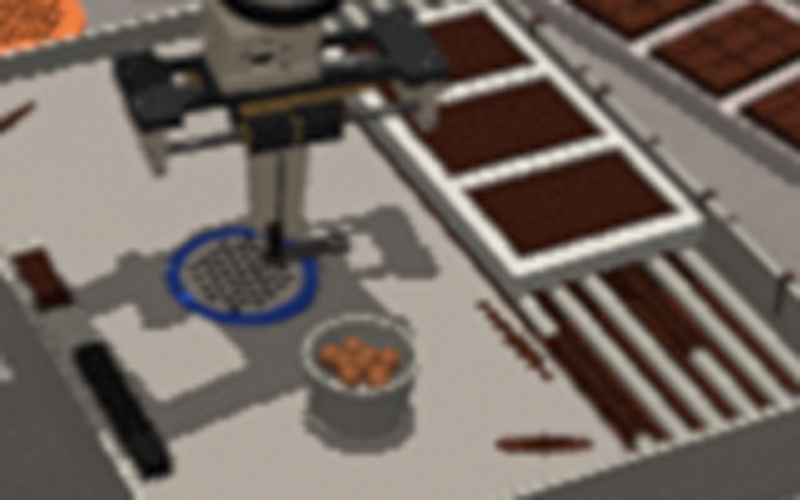

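The keeper is now over the sieve, with the stud at crop (275,245), at about 3.0 rad. A small further push takes it to the stop.

>>> step_arm(moves=[-0.1,-0.15,0,0,0,3,-0.2,-0.3,0,0,0,6,-0.28,-0.4,0,0,0,7.5,-0.3,-0.48,0,0,0,7.5,-0.3,-0.52,0,0,0,7.5,-0.3,-0.52,0,0,0,7.5])

```text
t: 12.4
position: [0.6016, -0.053, 0.0809]
eef_rot: [[0.002, 0.221, 0.975], [0.004, 0.975, -0.221], [-1.0, 0.004, 0.001]]
force: [5.8, 18.3, -1.7]
finger_gap: 0.0005
```

An 18 N reaction means the keeper is at its stop. I back straight off, lift and clear.

>>> step_arm(moves=[0.1,0.6,0,0,0,0,0.3,1.5,0,0,0,0,0.4,2,2,0,0,0,0.4,3,6,0,0,0,0,7,9,0,0,0,0,12,9,0,0,0,0,17,9,0,0,0,0,22,9,0,0,0,0,27,9,0,0,0,0,30,9,0,0,0])

```text
t: 13.4
position: [0.6002, 0.2484, 0.1707]
eef_rot: [[-0.0, 0.218, 0.976], [0.0, 0.976, -0.218], [-1.0, 0.0, -0.0]]
force: [-0.5, -0.9, -0.0]
finger_gap: 0.0006
```

>>> step_arm(moves=[0,0,0,0,0,0,0,0,0,0,0,0,0,0,0,0,0,0])

```text
t: 13.7
position: [0.6009, 0.2442, 0.1707]
eef_rot: [[-0.0, 0.22, 0.976], [-0.0, 0.976, -0.22], [-1.0, -0.0, 0.0]]
force: [0.2, -0.3, 0.1]
finger_gap: 0.0005
```

```bash
python3 s.py g .044; python3 f.py live .044 .572 -.06; python3 - <<'E'
import cv2
im=cv2.imread('pics/gt.png');cv2.imwrite('pics/gc.png',cv2.resize(im[140:290,250:450],None,fx=4,fy=4,interpolation=cv2.INTER_CUBIC))
E
```

```text
sieve (0.5696553587913513, -0.059393223375082016) 0.04694807529449463 354 to go [ 0.00234464 -0.00160678]
13.8 [0.60100991 0.24388362 0.17083731] [-0.53648684 -1.12755781 -0.36353254]
side fit [ 0.57278025 -0.05822576] 0.7531373694365024 134
```

View pics/gc.png

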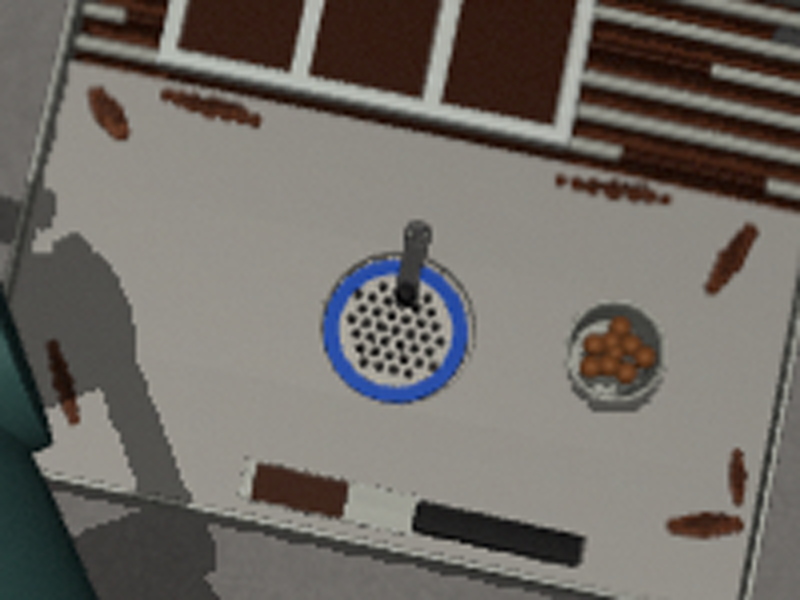

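The sieve is flush in the drain, and the keeper lies over it pointing at the recess centre, with its pivot at (418,233) and stud at (406,293). Nothing else has moved, so I hand in.

```bash
python3 -c "
from bench import ctrl
print(ctrl.close_job())"
```

```text
the job is handed in; nothing more can be done
None
```

The job is handed in at about 14 s of the 54 s allowed. The hand-in gives no verdict, so what follows rests on my own checks.

**Sieve:** I nudged the blue sieve across the deck with both fingertips spread behind it, never lifting it, until it dropped into the recess. In the last top view it lies flush. Its centre measures about 2.8 mm from my estimate of the recess centre, inside the 4 mm limit and about the rim clearance (2.5 mm) plus calibration error. The side camera puts it about 2.9 mm off, but in a slightly different direction. Tilt and depth I judged only from the pictures, not by measurement.

**Keeper:** I pushed the stud round counterclockwise from about 0.53 rad until it met its stop, where the reaction was about 19 N. The last top view shows it over the sieve, pointing at the recess centre.

**Everything else:** The pot, knife and mould look unmoved by eye. I did not look again at the items on the bench; no move of the arm was near them at low height. The arm ended clear, touching nothing.

**Failed check:** One measuring script failed midway because the arm hid the sieve from the top camera; I used the side camera instead.

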